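# Load the washed brush and scoop into the drying tray

### The arm

A 7-joint arm with a two-finger parallel gripper is mounted at the origin on the work surface. World frame = base frame: x ahead of the robot, y to its left, z up, the work surface at z = 0. Lengths are in mm, angles in rad, forces in N, time in s.
With the tool pointing down it reaches from about 375 to 925 mm from the base axis. Payload 3.1 kg.
Tool frame: the origin (TCP) lies midway between the tips of the shut fingers; the grasp point (between the pads) lies 19 mm behind it; z points along the fingers, y is the line along which they close (so a half turn about z gives the same grasp; the last joint's range is limited). The gripper opens to 85 mm and grips with 20 to 120 N. Pads are 22 mm wide; open, the fingers measure 114 mm over their backs; the gripper's body (76 mm by 85 mm) begins 54 mm behind the grasp point. The pads swing forward as they close: fully open they stand 13 mm farther back than shut.
Start: joints at [1.012, 0.383, 0.044, 1.598, -0.018, 1.161, -0.05], TCP at [289.051, -582.196, 231.269] pointing down, gripper open.
Joint ranges: [-2.61, 2.61], [-0.41, 2.15], [-1.48, 1.57], [0, 2.5], [-1.57, 4.71], [0.05, 1.97], [-2.85, 2.85]. Speed limits (rad/s): [2.79, 2.79, 3.14, 3.14, 3.14, 3.14, 3.14].

### API

Orientations are given as a rotation vector (axis times angle).
In Python, from bench import telemetry, viewer, ticket, spotter gives the robot as it stands.
- The arm moves only by the shell command python3 -m inch 'ROWS' [FORCE]. ROWS is a JSON object of lists of equal length, an entry for each row: "offset": the shift along the tool's x, y, z each as a share of 30 mm, from -1 to 1, a list of three; "roll": the turn about the tool's z as a share of 0.12 rad, from -1 to 1; "gripper": the finger opening in mm, from 0 to 85.4. A call has 1 to 20 rows; each row shifts and turns the commanded pose from where the row before left it, along the tool's axes as they then stand; what a row does not reach is not made up. A row lasts 1/12 s, in which the tool goes at most 41.7 mm and 7.16 degrees, less where a joint would pass 70% of its speed; a pose out of reach is approached as far as the arm can. A call with a number of a shift or a turn outside -1 to 1 is refused whole. A call with a gripper value outside its range is refused whole. The fingers move at their own pace and stop on an object; FORCE is the grip in N (left out, the last holds). Time passes only in rows, so rows that do not move let the fingers close. It gives the time, the measured TCP pose, the force, the opening and the grip force at its end, in the units of the state.
- telemetry.get_state(): the state, without advancing time (a new reading comes with each control period).
- viewer.capture(name): name is "side" or "top" or "wrist"; returns (picture, depth): 384x512x3 uint8, red, green, blue; 384x512 float32, mm along the optical axis (not along the pixel's ray), 0 where there is no reading.
- viewer.calibration(name): a dict with "fx", "fy", "cx", "cy" (pixels), "dist" ([k1, k2, p1, p2, k3] as OpenCV has them; the pictures are not rectified), "R" (3x3) and "t" (3): a world point X has camera coordinates R X + t. Camera axes: x right, y down, z forward; pixel columns grow to the right and rows downward; lengths in mm; the calibration is good to about 2 mm. A picture is of the moment at which its call begins: read the wrist's pose just before it. calibration takes no time and is no camera call; for the wrist camera it gives the pose at the moment of the call.
- ticket.close_job(): hands the job in; it is judged then, once.
Trained networks look in the newest picture that a camera, given by its name, has taken for a name from the list of things; names that differ only in an ending like _2 or _b are one class to them, and where a whole thing is asked for, a point or a joint stands for the part that bears it (a point fixed in the world has none). Each returns a list of dicts, best first, with "confidence" (0 to 1); they miss things now and then, are a little off and sometimes report something else, mostly with a low value. They report only what shows in the picture. A call takes as long as a camera call. They do not tell look-alikes from the thing itself.
- spotter.look_for(query, camera): "xyz" ([x, y, z] in mm, in world coordinates, good to about 4 mm: the middle of the surface that is visible of it).
- spotter.regions_of(query, camera): "mask" (384x512 bool, what is visible of it).
- spotter.tip_of(query, camera): "xyz" ([x, y, z] in mm, in world coordinates, good to about 4 mm: a listed point, or the origin of a listed thing).
The state is a dict: "time": time; "joint_pos": joint angles; "dq": joint speeds; "effort": joint torques, N m; "eef_pos": TCP position; "ee_rot": TCP orientation; "ft_force": force on the tool from outside, world axes, zero at the start; "torque": the same for the moment, N m; "grip_width": opening from 0.0 (shut) to 1.0 (fully open); "finger_force": force on a finger pad.
Only numpy, scipy, OpenCV 4.12 (cv2) and the standard library are available. Lean on these libraries where they do the work, as an engineer would, in place of code of your own. Each camera call takes 0.05 s, during which the arm holds its last target. There are 200 camera calls.

### The job

Take the scrubbing brush and the steel scoop off the sloping draining rack and lay each flat on the floor of the compartment of the tray that is shaped for it, head in the wide end; set them down, do not let them drop. Then slide the loaded tray fully home against the rubber stops at the dryer. Leave the spatula on the rack and do not disturb the other things on the bench.

Things in the scene. Friction and masses are not known exactly. Their poses are not given: they have to be found in the camera images.
- rack: Black draining rack, fixed: a 250 mm wide board rising at 28 degrees towards rack +x (away from the robot), 20 mm high at its low edge (x = -100 mm), 126 at the top (x = +100). Lip 14 mm high at the low edge. Brush, scoop, spatula lie up the slope, heads at the top, in any order in lanes at y = -75, 0, 75 mm; ribs 10 mm high divide the lowest 40 mm. Origin: centre of underside, on the bench.
- brush: Light wood scrubbing brush, 190 mm long, flat underneath: handle 20 mm wide, 22 high, x from 0 to 126 mm; head with grey bristles 44 wide, 64 long, 22 high. 90 to 170 g. Origin: underside of the handle's free end, on its centre line; x runs to the head, z out of the top (on the rack square to the board). Good grip: across the handle, 90 mm from the origin.
- brush_head (a point): Point on the brush's underside in the middle of the head, 158 mm from the origin along x.
- scoop: Flat-bottomed steel scoop, 160 mm long: handle 18 mm wide, 20 high, x from 0 to 90 mm; then a square bowl 56 wide, 70 long, 22 high, open at top and front. 105 to 200 g. Origin: underside of the handle's free end, on its centre line; x runs to the bowl, z out of the top (on the rack square to the board). Good grip: across the handle, 65 mm from the origin.
- scoop_head (a point): Point on the scoop's underside in the middle of the bowl, 125 mm from the origin along x.
- spatula: Thin steel spatula, 170 mm long, handle 14 mm wide and high, blade 30 mm wide; lies in the remaining lane of the rack and stays there. Origin: underside of the handle's free end; x towards the blade.
- station: Drying station, fixed: grey base plate, two rails along its y, white dryer box 240 x 150 mm, 150 high, at y = -150 to -300 mm. The tray (grey floor, white walls, 212 x 190 mm, rim 39 mm above the bench) runs on the rails to rubber stops before the dryer; centre is at station y = 100 mm minus the joint value, its axes are parallel to the station's. Origin: underside of the base, on the bench.
- tray (a joint): Slide of the tray along station -y, m: 0 farthest from the dryer, 0.130 home against the stops. It stays where it is left; about 3 N moves it. Starts between 0 and 0.04.
- tray_brush_bay (a point): Point on the tray floor (23 mm above the bench) where the middle of the brush head belongs; axes as station: x along the compartment to its wide end (away from the robot), z up. Compartment 200 mm long, on the tray's +y side, walls 16 mm high: wide end 54 mm wide (x -33 to 37 mm), handle channel 32 wide (x -163 to -118). Between them the tray is open to both sides for fingers.
- tray_scoop_bay (a point): Point on the tray floor (23 mm above the bench) where the middle of the scoop's bowl belongs; axes as station. Compartment 170 mm long, on the tray's -y (dryer) side, walls 16 mm high: wide end 66 mm wide (x -30 to 40 mm of this point), handle channel 30 wide (x -130 to -105). Between them open to both sides for fingers.
- tray_handle (a point): Middle of the tray's handle, a level steel bar 12 mm thick, 100 mm long along the tray's x, axis 74 mm above the bench, 40 mm outside the tray's +y wall (the side away from the dryer), with an upright leg at each end. Free room on both sides: push it, or grip it from above.
- beaker: Glass beaker, 72 mm across, 90 mm high, between rack and tray, farther from the robot. Origin: centre of its foot.
- powder_jar: White jar, 60 mm across, 70 mm high, near the robot, between rack and tray. Origin: centre of its foot.
- jug: Clear jug, 100 mm across, 140 mm high, far left. Origin: centre of its foot.
- wash_bottle: White wash bottle, 70 mm across, 160 mm high, far left. Origin: centre of its foot.
- stopper: Black rubber stopper, 56 mm across, 35 mm high, in front of the rack. Origin: centre of its foot.
Mind the look-alikes: they are no part of the job. Leave any purple or turquoise look-alike of the scoop alone.

How it is judged (in metres and radians):
On the way, in this order (a step that is already met when the one before it is completed fails the run):
1. brush and scoop both lie flat in their compartments before the tray is slid towards home (tray joint below 0.1) (x of brush_head in the frame of tray_brush_bay between -0.009 and 0.009 m and y of brush_head in the frame of tray_brush_bay between -0.009 and 0.009 m and z of brush_head in the frame of tray_brush_bay between -0.006 and 0.006 m and angle between each of brush, scoop's own z axis and vertical below 0.1 rad and angle between the x axis of brush and the x axis of tray_brush_bay, either way round below 0.15 rad and x of brush in the frame of tray_brush_bay below -0.05 m and x of scoop_head in the frame of tray_scoop_bay between -0.009 and 0.009 m and y of scoop_head in the frame of tray_scoop_bay between -0.009 and 0.009 m and z of scoop_head in the frame of tray_scoop_bay between -0.006 and 0.006 m and angle between the x axis of scoop and the x axis of tray_scoop_bay, either way round below 0.15 rad and x of scoop in the frame of tray_scoop_bay below -0.05 m and value of joint tray below 0.1 m), for 0.2 s.
2. the tray is home against the stops (value of joint tray above 0.124 m), for 0.2 s.
At the end, for the whole second after the job is handed in: Brush and scoop each lie flat on the floor of their own compartment, head in the wide end (middle of the head within 9 mm of its point in x and y, 6 mm in height, tilt below 0.1 rad, turned less than 0.15 rad), released and at rest; the tray is within 6 mm of its stops (joint above 0.124) (x of brush_head in the frame of tray_brush_bay between -0.009 and 0.009 m and y of brush_head in the frame of tray_brush_bay between -0.009 and 0.009 m and z of brush_head in the frame of tray_brush_bay between -0.006 and 0.006 m and angle between each of brush, scoop's own z axis and vertical below 0.1 rad and angle between the x axis of brush and the x axis of tray_brush_bay, either way round below 0.15 rad and x of brush in the frame of tray_brush_bay below -0.05 m and x of scoop_head in the frame of tray_scoop_bay between -0.009 and 0.009 m and y of scoop_head in the frame of tray_scoop_bay between -0.009 and 0.009 m and z of scoop_head in the frame of tray_scoop_bay between -0.006 and 0.006 m and angle between the x axis of scoop and the x axis of tray_scoop_bay, either way round below 0.15 rad and x of scoop in the frame of tray_scoop_bay below -0.05 m and value of joint tray above 0.124 m and linear speed of each of brush, scoop below 0.02 m/s and contact force between each of brush, scoop and the fingers below 0.05 N); the robot touches nothing.
It fails at once if the brush is let go while either end of it is more than 30 mm above the tray floor (horizontal distance between brush_head and tray_brush_bay below 0.15 m and contact force between brush and the fingers below 0.02 N and z of any of brush_head, brush in the frame of tray_brush_bay above 0.03 m).
It fails at once if the scoop is let go while either end of it is more than 30 mm above the tray floor (horizontal distance between scoop_head and tray_scoop_bay below 0.15 m and contact force between scoop and the fingers below 0.02 N and z of any of scoop_head, scoop in the frame of tray_scoop_bay above 0.03 m).
It fails at once if the spatula is moved more than 25 mm (distance of spatula from where it was at the start of the episode above 0.025 m).
It fails at once if a bystander on the bench is moved more than 30 mm or tipped over (distance of any of beaker, powder_jar, jug, wash_bottle, stopper from where it was at the start of the episode above 0.03 m or angle between any of beaker, powder_jar, jug, wash_bottle, stopper's own z axis and vertical above 0.5 rad).
It also fails if it takes over 67 s, if anything falls off the work surface, if the arm or the gripper's body presses on something with over 40 N, if the wrist force passes 120 N, or if a joint passes its speed limit or range.

## Working session

There is one attempt and no reset: what is moved stays moved. The work goes in short steps, Python scripts to look and compute and a shell command to move; the robot and the scene stay as the last step left them, time stands still between calls to the robot, and variables do not carry over. Pictures are saved under pics/ and viewed, at most 13 in all, crops included, and the job is handed in when it is done.

```bash
ls; mkdir -p pics; cat > h.py <<'E'
import numpy as np, cv2, json
from bench import telemetry, viewer, ticket, spotter
def px2w(cam,u,v,d,c=None):
    c=c or viewer.calibration(cam)
    K=np.array([[c['fx'],0,c['cx']],[0,c['fy'],c['cy']],[0,0,1]])
    p=cv2.undistortPoints(np.array([[[u,v]]],float),K,np.array(c['dist'],float))[0,0]
    return np.array(c['R']).T@(np.array([p[0]*d,p[1]*d,d])-np.array(c['t']))
def cloud(cam,depth,mask,c=None):
    c=c or viewer.calibration(cam)
    K=np.array([[c['fx'],0,c['cx']],[0,c['fy'],c['cy']],[0,0,1]])
    m=mask&(depth>0); v,u=np.nonzero(m); d=depth[m]
    p=cv2.undistortPoints(np.stack([u,v],1).astype(float)[:,None],K,np.array(c['dist'],float))[:,0]
    return (np.c_[p*d[:,None],d]-np.array(c['t']))@np.array(c['R'])
def w2px(cam,X,c=None):
    c=c or viewer.calibration(cam)
    K=np.array([[c['fx'],0,c['cx']],[0,c['fy'],c['cy']],[0,0,1]])
    return cv2.projectPoints(np.array(X,float).reshape(-1,1,3),cv2.Rodrigues(np.array(c['R'],float))[0],np.array(c['t'],float),K,np.array(c['dist'],float))[0][:,0]
E
python3 - <<'E'
from h import *
np.set_printoptions(precision=1,suppress=True)
print(telemetry.get_state())
for cam in ('side','top'):
    im,d=viewer.capture(cam); cv2.imwrite(f'pics/{cam}0.png',im[...,::-1]); np.save(f'{cam}0.npy',d)
    for q in ['brush','scoop','spatula','rack','tray_brush_bay','tray_scoop_bay','tray_handle','brush_head','scoop_head','station','beaker','powder_jar','stopper']:
        for r in spotter.tip_of(q,cam)[:3]: print(cam,q,round(r['confidence'],2),np.array(r['xyz']),w2px(cam,r['xyz'])[0])
E
```

```text
pics
{'time': 0.0, 'joint_pos': array([ 1. ,  0.4,  0. ,  1.6, -0. ,  1.2, -0. ]), 'dq': array([-0.,  0., -0., -0., -0.,  0.,  0.]), 'effort': array([  0. , -43.3,   1. , -25. ,   0. ,   0. ,   0. ]), 'eef_pos': array([ 288.6, -581.4,  229.8]), 'ee_rot': array([-3.1, -0.7,  0. ]), 'ft_force': array([ 0.7,  0.4, -0.4]), 'torque': array([-0. ,  0.1, -0. ]), 'finger_force': 0.0, 'grip_width': 0.999764711056333}
side brush 0.59 [500.3 181.1  21.3] [246.1 226.2]
side scoop 0.98 [280.4 392.5   3.3] [256.2 324.5]
side scoop 0.78 [ 351.2 -214.1    0.2] [352.2 187.4]
side scoop 0.62 [489.8 254.6  19.5] [232.1 242.8]
side spatula 0.68 [504.6 178.4  17.6] [245.6 225.7]
side spatula 0.66 [478.2 330.5  21.4] [216.5 260.8]
side spatula 0.4 [599.  275.5  80.5] [199.2 214. ]
side rack 0.6 [585.9 271.6   2. ] [205.2 232.8]
side tray_brush_bay 0.82 [ 624.2 -198.8   22.5] [288.  151.9]
side tray_scoop_bay 0.68 [356.  489.1  -1.2] [207.  333.7]
side tray_scoop_bay 0.65 [ 605.4 -288.4   19.8] [305.4 144.1]
side tray_handle 0.95 [ 570.8 -100.    71.5] [284.8 159.9]
side brush_head 0.96 [640.  207.8  92.8]
[... 803 characters left out ...]
0.58 [587.6 275.3  -2. ] [194.3 180.9]
top tray_brush_bay 0.71 [ 621.9 -203.9   26.8] [345.9 165.2]
top tray_scoop_bay 0.83 [ 608.3 -288.8   19.8] [372.2 169.3]
top tray_handle 0.69 [ 570.9 -101.9   73.5] [316.5 179.5]
top brush_head 0.58 [640.7 204.2  94.8] [214.1 157.6]
top scoop_head 0.79 [254.3 264.8   1.6] [198.5 287.2]
top scoop_head 0.61 [ 223.  -213.1    0.7] [353.  293.4]
top scoop_head 0.55 [794.8  25.7  -0.1] [270.9 116. ]
top station 0.75 [ 549.3 -297.4    0.3] [374.3 188.6]
top beaker 0.76 [796.   29.7   1.5] [269.7 115.5]
top powder_jar 0.69 [384.9  48.6   3.8] [267.5 243.4]
top stopper 0.71 [354.3 152.4  -4. ] [234.3 254. ]
top stopper 0.21 [ 618.5 -201.    22.9] [344.8 166.5]
```

```bash
python3 - <<'E'
import cv2,numpy as np
a=cv2.imread('pics/side0.png');b=cv2.imread('pics/top0.png')
cv2.imwrite('pics/top_c.png',cv2.resize(b[80:320,130:430],None,fx=2.5,fy=2.5,interpolation=cv2.INTER_CUBIC))
cv2.imwrite('pics/side_c.png',cv2.resize(a[120:360,160:420],None,fx=2.5,fy=2.5,interpolation=cv2.INTER_CUBIC))
E
```

```text
(no output)
```

View pics/top_c.png

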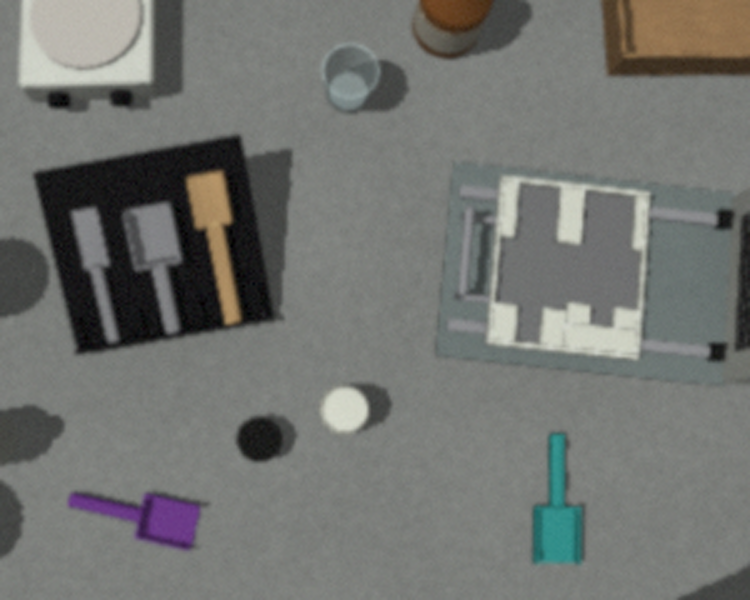

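View pics/side_c.png

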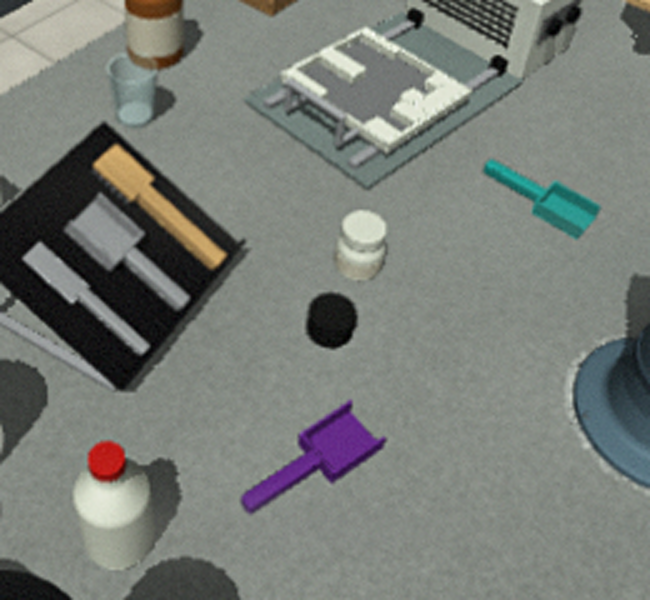

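The top crop, in full-image pixels, shows the rack at left with these items:
- Spatula in the left lane (168,190).
- Steel scoop in the middle lane (191,174). It could be confused with the purple scoop (195,288) and the turquoise one (353,290).
- Wooden brush in the right lane (214,160).

The tray is at about (357,187), and the detections at the rack match. I take the grey scoop and the wooden brush on the rack.

```bash
cat >> h.py <<'E'
from scipy.spatial.transform import Rotation as Ro
def plan(target,yaw_handle=None,s=None):
    """rows units from measured pose to target TCP; yaw_handle: world yaw of object's x (fingers close across it)"""
    s=s or telemetry.get_state(); R=Ro.from_rotvec(s['ee_rot']).as_matrix()
    d=R.T@(np.array(target,float)-s['eef_pos'])
    roll=0
    if yaw_handle is not None:
        cur=np.arctan2(R[1,1],R[0,1]); want=yaw_handle+np.pi/2
        dy=(want-cur+np.pi/2)%np.pi-np.pi/2   # world yaw change
        roll=dy*np.sign(R[2,2])
    print('t',round(s['time'],2),'tcp',s['eef_pos'].round(1),'tooly yaw',round(np.arctan2(R[1,1],R[0,1]),3),'q7',s['joint_pos'][6].round(2),'grip',round(s['grip_width']*85.4,1),s['finger_force'],'F',np.array(s['ft_force']).round(1))
    print('shift units(30mm) x,y,z:',(d/30).round(2),'roll units(.12):',round(roll/.12,2))
E
python3 - <<'E'
from h import *
np.set_printoptions(precision=3,suppress=True)
s=telemetry.get_state();print(Ro.from_rotvec(s['ee_rot']).as_matrix())
c=viewer.calibration('wrist');R=np.array(c['R']);print(R,-R.T@np.array(c['t']),c['fx'])
plan([480,-240,330],0)
plan([480,220,330],0)
E
```

```text
[[ 0.896  0.445  0.   ]
 [ 0.445 -0.896  0.   ]
 [ 0.    -0.    -1.   ]]
[[ 0.443 -0.896  0.   ]
 [-0.858 -0.424  0.288]
 [-0.258 -0.128 -0.958]] [ 355.796 -549.795  373.061] 342.4627597247735
t 1.4 tcp [ 289.1 -582.2  231.3] tooly yaw -1.11 q7 -0.05 grip 85.5 0.0 F [-0.2 -0.   0.2]
shift units(30mm) x,y,z: [10.77 -7.39 -3.29] roll units(.12): 3.84
t 1.4 tcp [ 289.1 -582.2  231.3] tooly yaw -1.11 q7 -0.05 grip 85.5 0.0 F [-0.2 -0.   0.2]
shift units(30mm) x,y,z: [ 17.59 -21.12  -3.29] roll units(.12): 3.84
```

```bash
python3 -m inch '{"offset":[[0.3,0,-0.9],[0.8,-0.2,-0.9],[0.92,-0.33,-0.9],[0.92,-0.33,-0.6],[0.92,-0.33,0],[0.92,-0.33,0],[0.92,-0.33,0],[0.92,-0.33,0],[0.92,-0.33,0],[0.92,-0.33,0],[0.92,-0.33,0],[0.92,-0.33,0],[0.92,-0.33,0],[0.92,-0.33,0],[0.92,-0.33,0],[0.92,-0.33,0],[0.92,-0.33,0],[0,0,0],[0,0,0]],"roll":[0,0,0,0,0,0,0,0,0,0,0,0,0.8,0.8,0.8,0.7,0.7,0,0],"gripper":[40,40,40,40,40,40,40,40,40,40,40,40,40,40,40,40,40,40,40]}' 40
python3 - <<'E'
from h import *
np.set_printoptions(precision=1,suppress=True)
plan([620,-240,330],0)
c=viewer.calibration('wrist'); im,d=viewer.capture('wrist'); cv2.imwrite('pics/w1.png',im[...,::-1]); np.save('w1.npy',d); np.save('w1c.npy',c,allow_pickle=True)
for q in ['tray_brush_bay','tray_scoop_bay','tray_handle','station']:
    for r in spotter.tip_of(q,'wrist')[:2]: print(q,round(r['confidence'],2),np.array(r['xyz']),w2px('wrist',r['xyz'],c)[0])
E
```

```text
time: 2.98
eef_pos: [639.3, -264.0, 329.4]
ee_rot: [-3.14, -0.016, 0.001]
ft_force: [0.9, 0.6, 0.7]
grip_width: 0.468
finger_force: 0.0
t 2.98 tcp [ 639.3 -264.   329.4] tooly yaw -1.561 q7 -1.26 grip 39.9 0.0 F [0.9 0.6 0.7]
shift units(30mm) x,y,z: [-0.6 -0.8 -0. ] roll units(.12): 0.08
tray_brush_bay 0.91 [ 623.6 -205.3   21.9] [212.4 154.3]
tray_scoop_bay 0.96 [ 603.9 -287.9   23.1] [274.  169.4]
tray_handle 0.56 [ 566.  -103.5   76.4] [126.8 208.2]
station 0.79 [ 547.1 -296.6   -1.1] [278.2 203.3]
station 0.38 [ 567.4 -101.5   76. ] [125.3 207. ]
```

View pics/w1.png

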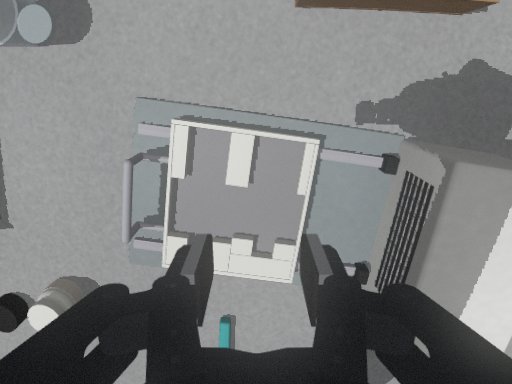

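The wrist picture shows the tray with rim corners at (172,120), (319,140), (293,282) and (163,268), and its handle at x≈127. The brush compartment is at left with its wide end near (210,155), and the scoop compartment is at (274,165).

```bash
python3 - <<'E'
from h import *
np.set_printoptions(precision=2,suppress=True)
c=np.load('w1c.npy',allow_pickle=True).item(); d=np.load('w1.npy'); im=cv2.imread('pics/w1.png')
m=np.zeros(d.shape,bool); m[110:290,155:325]=True
P=cloud('wrist',d,m,c); col=im[m&(d>0)].mean(1)
fl=P[(P[:,2]>15)&(P[:,2]<30)]; print('floor z',np.median(fl[:,2]),len(fl))
rim=P[(P[:,2]>33)&(P[:,2]<48)&(P[:,0]>480)]; print('rim z',np.median(rim[:,2]),len(rim), np.percentile(rim[:,2],[5,50,95]))
# corners via ray-plane z=39
def ray(u,v,z):
    a=px2w('wrist',u,v,100,c);b=px2w('wrist',u,v,500,c);t=(z-a[2])/(b[2]-a[2]);return (a+t*(b-a))[:2]
C=np.array([ray(*p,39) for p in [(172,120),(319,140),(293,282),(163,268)]]); print(C, [np.linalg.norm(C[i]-C[i-1]) for i in range(4)])
white=((im.min(2)>150)&m).astype(np.uint8); n,l,st,_=cv2.connectedComponentsWithStats(white); k=1+np.argmax(st[1:,4])
v,u=np.nonzero(l==k); W=np.array([ray(a,b,39) for a,b in zip(u,v)],np.float32)
(cx,cy),(w,h),an=cv2.minAreaRect(W); print('rect white',cx,cy,w,h,an)
(cx,cy),(w,h),an=cv2.minAreaRect(rim[:,:2].astype(np.float32)); print('rect rim',cx,cy,w,h,an)
E
```

```text
floor z 22.169014940645006 12518
rim z 38.018731801433034 5624 [36.1  38.02 39.4 ]
[[ 670.61 -157.78]
 [ 646.81 -343.46]
 [ 440.36 -318.76]
 [ 460.97 -131.28]] [np.float64(211.30577100223087), np.float64(187.1971382933974), np.float64(207.9200184334462), np.float64(188.6114798390211)]
rect white 545.4390869140625 -231.71905517578125 210.29306030273438 240.6569061279297 85.43046569824219
rect rim 564.0455932617188 -237.78790283203125 191.32281494140625 193.7356414794922 82.45771789550781
```

```bash
python3 - <<'E'
from h import *
np.set_printoptions(precision=1,suppress=True)
c=np.load('w1c.npy',allow_pickle=True).item(); im=cv2.imread('pics/w1.png')
def ray(u,v,z):
    a=px2w('wrist',u,v,100,c);b=px2w('wrist',u,v,500,c);t=(z-a[2])/(b[2]-a[2]);return (a+t*(b-a))[:2]
th=-.121;U=np.array([[np.cos(th),np.sin(th)],[-np.sin(th),np.cos(th)]]);ctr=np.array([554.7,-237.8])
# rectified map of plane z=39 in tray frame, 1px = 0.5mm; columns = -y, rows = -x
R=np.array(c['R']);gx,gy=np.meshgrid(np.arange(120,-120,-.5),np.arange(110,-110,-.5),indexing='ij')
X=np.stack([gx,gy],-1).reshape(-1,2)@U+ctr; uv=w2px('wrist',np.c_[X,np.full(len(X),39.)],c).reshape(*gx.shape,2).astype(np.float32)
o=cv2.remap(im,uv[...,0],uv[...,1],cv2.INTER_LINEAR); cv2.imwrite('pics/rect.png',o)
g=o.mean(2)
for x in (95,85,80,-75,-80,-85,-90,-95):
    r=g[int((120-x)*2)]; e=np.nonzero(np.diff((r>145).astype(int)))[0]; print('x',x,'edges y',110-e/2)
for y in (60,40,20,0,-20,-45,-60):
    r=g[:,int((110-y)*2)]; e=np.nonzero(np.diff((r>145).astype(int)))[0]; print('y',y,'edges x',120-e/2)
E
```

```text
x 95 edges y [ 72.5  61.5 -11.5 -19.  -44.5 -45.  -56.  -56.5 -65.  -66.  -67.  -68.5
 -71.  -75.5 -94.5]
x 85 edges y [ 72.   63.  -11.5 -17.5 -47.  -48.  -73.  -75.  -94.5 -98. ]
x 80 edges y [  72.5   62.5  -11.5  -18.5  -50.5  -51.5  -64.5  -66.   -68.5  -73.
  -74.5  -75.5  -94.5 -102. ]
x -75 edges y [ 77.   25.5 -93.  -96.  -97. ]
x -80 edges y [107.  105.5  78.5  24.5 -92.5 -97.  -97.5]
x -85 edges y [ 98.   80.   24.  -92.5]
x -90 edges y [ 99.   82.   23.  -93.  -93.5 -99. ]
x -95 edges y [  99.    84.    22.5 -101.5]
y 60 edges x [116.  107.   -9.5 -10.5 -13.  -15.5 -16.5 -20.5 -21.5]
y 40 edges x [114.5 107.   21.5  21.   -7.   -7.5 -12.5 -14.  -14.5 -16.5 -21.  -27.5
 -30.  -36.5 -37. ]
y 20 edges x [114.5 107.   46.   45.    3.    2.5   0.5  -1.   -9.  -12.  -14.5 -15.
 -20.  -21.5 -25.5 -27.  -32.  -33.  -35.  -37.5 -39.5 -53. ]
y 0 edges x [114.  106.5   6.5   6.   -4.5  -5.  -11.  -16.  -23.5 -24.5 -26.5 -27.5
 -29.5 -31.  -32.  -33.5 -35.  -43.5]
y -20 edges x [115.  106.5  89.5  86.   40.5  40.   25.5  23.   18.5  17.   10.    6.5
   2.5   2.    0.   -2.   -2.5  -6.5  -7.5 -11.5 -13.5 -17.5 -19.5 -20.
 -26.5 -28.  -33.5 -43.5]
y -45 edges x [114.  106.   99.5  98.   97.   95.   70.5  67.5  61.5  59.5  46.5  40.5
  36.   29.5  25.   22.   21.   19.   16.5  15.    7.5   6.    4.5  -4.
  -5.5  -6.5  -9.5 -11.5 -12.5 -20.5 -22.5 -25.  -26.  -27.5 -30.5 -32.
 -37.5 -38.  -41.5 -43.  -54.  -55.  -58.  -69. ]
y -60 edges x [114.5 106.   92.5  92.   83.5  81.   76.   72.5  72.   70.5  65.   64.
  62.5  61.   59.5  58.   53.   49.   47.5  45.   44.   41.5  39.   35.
  33.   32.5  31.   23.5  23.   18.   15.5  12.   11.5   0.5   0.   -2.
  -3.5  -6.   -7.5  -9.5 -10.5 -15.  -16.5 -21.5 -25.5 -30.5 -33.5 -44. ]
```

View pics/rect.png

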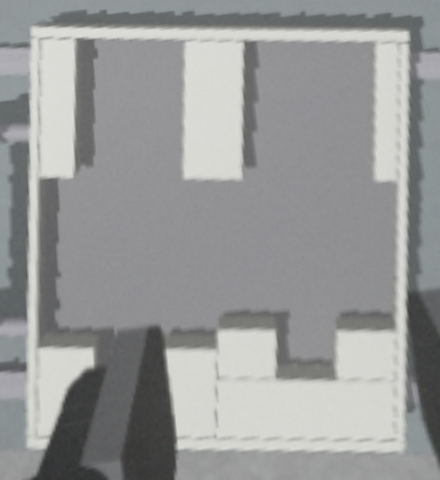

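The rectified tray view fits the given sizes: the wide ends measure 53.5 and 65.5 mm, and the rim is 211 mm long. This gives:
- Station yaw: about -0.131.
- Brush bay: about (622.7, -200.5).
- Scoop bay: about (608, -288.8).

Next is the rack.

```bash
python3 -m inch '{"offset":[[-0.07,-0.94,0],[-0.07,-0.94,0],[-0.07,-0.94,0],[-0.07,-0.94,0],[-0.07,-0.94,0],[-0.07,-0.94,0],[-0.07,-0.94,0],[-0.07,-0.94,0],[-0.07,-0.94,0],[-0.07,-0.94,0],[-0.07,-0.94,0],[-0.07,-0.94,0],[-0.07,-0.94,0],[-0.07,-0.94,0],[0,0,0],[0,0,0]],"roll":[0,0,0,0,0,0,0,0,0,0,-0.4,-0.4,-0.4,-0.4,0,0],"gripper":[40,40,40,40,40,40,40,40,40,40,40,40,40,40,40,40]}' 40
cat > look.py <<'E'
from h import *
import sys
np.set_printoptions(precision=1,suppress=True)
n=sys.argv[1]
plan([600,240,330],0.17)
c=viewer.calibration('wrist'); im,d=viewer.capture('wrist'); cv2.imwrite(f'pics/{n}.png',im[...,::-1]); np.save(f'{n}.npy',d); np.save(f'{n}c.npy',c,allow_pickle=True)
for q in sys.argv[2:]:
    for r in spotter.tip_of(q,'wrist')[:2]: print(q,round(r['confidence'],2),np.array(r['xyz']),w2px('wrist',r['xyz'],c)[0])
E
python3 look.py w2 brush brush_head scoop scoop_head rack spatula
```

```text
time: 4.57
eef_pos: [597.5, 128.6, 330.9]
ee_rot: [-3.125, -0.314, -0.001]
ft_force: [0.1, -1.3, 0.6]
grip_width: 0.473
finger_force: 0.0
t 4.57 tcp [597.5 128.6 330.9] tooly yaw -1.371 q7 -1.72 grip 40.4 0.0 F [ 0.1 -1.3  0.6]
shift units(30mm) x,y,z: [ 0.8 -3.6  0. ] roll units(.12): 0.25
brush 0.6 [505.3 180.6  22.4] [206.2 200.4]
brush_head 0.6 [636.2 200.3  95.5] [197.9 106.5]
scoop 0.85 [486.2 256.5  21.7] [151.1 202.7]
scoop 0.45 [281.2 389.4  -0.9] [ 65.2 296.7]
scoop_head 0.74 [599.6 268.8  78.2] [137.4 126. ]
scoop_head 0.62 [ 224.4 -215.6    1.7] [400.4 379.3]
rack 0.74 [582.7 270.3  -1.4] [154. 131.]
spatula 0.76 [480.8 328.8  21.6] [100.7 196.5]
```

View pics/w2.png

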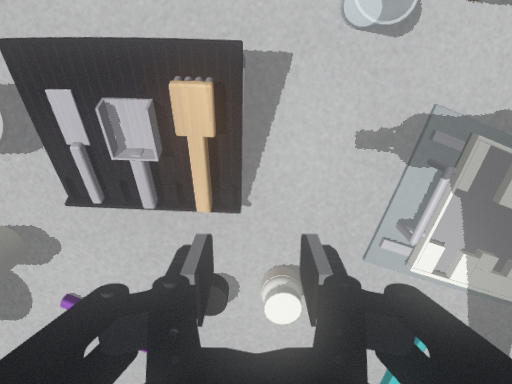

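The close view confirms it: wooden brush at (197,145), grey steel scoop at (137,145) and spatula at (78,145). The purple and turquoise look-alikes are at the lower edges.

```bash
cat > rack.py <<'E'
from h import *
import sys
np.set_printoptions(precision=3,suppress=True)
n=sys.argv[1]
c=np.load(n+'c.npy',allow_pickle=True).item(); d=np.load(n+'.npy'); im=cv2.imread(f'pics/{n}.png')
m=np.zeros(d.shape,bool); m[35:225,0:245]=True
m&=(d>0); P=cloud('wrist',d,m,c); col=im[m].astype(int)
B=(col.max(1)<45)&(P[:,2]>25)&(P[:,2]<125)
Q=P[B]
for i in range(4):
    A=np.c_[Q[:,:2],np.ones(len(Q))]; k=np.linalg.lstsq(A,Q[:,2],rcond=None)[0]; r=Q[:,2]-A@k; Q=Q[abs(r)<2.5*r.std()+.3]
print('plane',k,'slope deg',np.degrees(np.arctan(np.hypot(*k[:2]))),'yaw',np.arctan2(k[1],k[0]),r.std())
nz=np.array([-k[0],-k[1],1]);nz/=np.linalg.norm(nz)
h=(P-[0,0,k[2]])@nz
yaw=np.arctan2(k[1],k[0]) 
obj=(h>8)&(h<30)&(col.max(1)>60)
for name,cx,cy0,L in (('brush',[503,183],0,(0,190)),('scoop',[488.5,257],0,(0,160))):
    w=np.array([np.cos(yaw),np.sin(yaw),np.tan(np.radians(28))]);w/=np.linalg.norm(w)
    o=np.r_[cx,k@[*cx,1]]; v=np.cross(nz,w)
    a=(P-o)@w; b=(P-o)@v
    s=obj&(abs(b)<40)&(a>-30)&(a<200); print(name,'along range',np.percentile(a[s],[.3,99.7]))
    hm=s&(a>15)&(a<(115 if name=='brush' else 80))
    cs=[]
    for t in range(15,115 if name=='brush' else 80,10):
        z=hm&(a>=t)&(a<t+10)
        lo,hi=np.percentile(b[z],[2,98]); cs.append((t+5,(lo+hi)/2,hi-lo,np.median(h[z])))
    print(np.array(cs))
    cs=np.array(cs); f=np.polyfit(cs[:,0],cs[:,1],1); a0=np.percentile(a[s],.5); print('line',f)
    g=90 if name=='brush' else 60
    for nm,t in (('origin',0),('grip',g)):
        p=o+(a0+t)*w+np.polyval(f,a0+t)*v; print(nm,p)
    print('handle yaw',yaw+f[0]/np.cos(np.radians(28)))
E
python3 rack.py w2
```

```text
plane [0. 0. 0.] slope deg 0.0 yaw 0.0 nan
brush along range [ -1.857 161.105]
  ret = _var(a, axis=axis, dtype=dtype, out=out, ddof=ddof,
  arrmean = um.true_divide(arrmean, div, out=arrmean,
  ret = ret.dtype.type(ret / rcount)
Traceback (most recent call last):
  File "rack.py", line 26, in <module>
    lo,hi=np.percentile(b[z],[2,98]); cs.append((t+5,(lo+hi)/2,hi-lo,np.median(h[z])))
          ~~~~~~~~~~~~~^^^^^^^^^^^^^
IndexError: index -1 is out of bounds for axis 0 with size 0
```

```bash
python3 - <<'E'
from h import *
np.set_printoptions(precision=1,suppress=True)
c=np.load('w2c.npy',allow_pickle=True).item(); d=np.load('w2.npy'); im=cv2.imread('pics/w2.png')
for u,v in [(85,60),(225,60),(230,150),(170,190),(80,100),(197,100),(203,180),(145,180),(30,60)]:
    print((u,v),im[v,u],d[v,u],px2w('wrist',u,v,d[v,u],c), (d[v-5:v+6,u-5:u+6]>0).mean())
E
```

```text
(85, 60) [61 59 63] 335.40768 [662.8 318.6 114.4] 1.0
(225, 60) [60 58 62] 333.06946 [688.1 177.8 117.7] 1.0
(230, 150) [63 64 72] 413.09418 [589.9 159.   64.2] 1.0
(170, 190) [63 65 67] 464.33902 [512.7 231.   29.1] 1.0
(80, 100) [57 54 56] 366.6543 [619.  330.9  93.9] 0.9834710743801653
(197, 100) [156 192 219] 341.5168 [644.7 198.4 120.5] 1.0
(203, 180) [150 187 212] 418.13446 [547.9 184.6  69.7] 0.9917355371900827
(145, 180) [172 167 167] 424.73093 [531.6 256.9  63.4] 1.0
(30, 60) [58 55 56] 333.29388 [653.4 377.  115.9] 1.0
```

```bash
sed -i 's/max(1)<45/max(1)<80/; s/max(1)>60/max(1)>100/' rack.py; sed -i 's/np.polyval(f,a0+t)\*v; print/np.polyval(f,a0+t)*v; p=p; print/' rack.py; python3 rack.py w2
```

```text
plane [   0.524    0.083 -258.419] slope deg 27.95165163995869 yaw 0.15621975562540028 0.8124609376060024
brush along range [ -6.673 190.122]
[[ 20.     -1.594  19.457  21.882]
 [ 30.     -1.928  18.64   21.817]
 [ 40.     -1.758  18.894  21.743]
 [ 50.     -1.596  19.29   21.752]
 [ 60.     -1.415  19.476  21.73 ]
 [ 70.     -1.754  19.061  21.757]
 [ 80.     -1.72   18.901  21.821]
 [ 90.     -1.553  19.248  21.874]
 [100.     -1.451  19.378  21.796]
 [110.     -1.481  19.319  21.762]]
line [ 0.003 -1.809]
origin [497.717 180.319  17.347]
grip [576.175 192.934  59.6  ]
handle yaw 0.15941964664321015
scoop along range [ -3.354 163.136]
[[20.    -2.754 16.156 19.283]
 [30.    -2.661 16.482 19.686]
 [40.    -2.424 16.25  19.682]
 [50.    -2.08  16.343 19.687]
 [60.    -2.045 16.263 19.739]
 [70.    -2.039 16.338 19.605]
 [80.    -1.548 16.562 19.591]]
line [ 0.019 -3.157]
origin [486.499 253.434  17.507]
grip [538.656 262.786  45.675]
handle yaw 0.1774129590358254
```

```bash
python3 - <<'E'
from h import *
plan([579,193.4,100],0.158)
E
```

```text
t 4.92 tcp [598.8 124.9 330.3] tooly yaw -1.377 q7 -1.72 grip 40.1 0.0 F [-0.4 -1.3 -0.1]
shift units(30mm) x,y,z: [-0.21 -2.37  7.67] roll units(.12): 0.3
```

```bash
python3 -m inch '{"offset":[[-0.05,-0.6,0.3],[-0.05,-0.6,0.8],[-0.05,-0.6,0.95],[-0.06,-0.57,0.95],[0,0,0.95],[0,0,0.95],[0,0,0.95],[0,0,0.9],[0,0,0.5],[0,0,0.3],[0,0,0],[0,0,0],[0,0,0]],"roll":[0.1,0.1,0.1,0,0,0,0,0,0,0,0,0,0],"gripper":[44,44,44,44,44,44,44,44,44,44,44,44,44]}' 40
python3 - <<'E'
from h import *
for i in range(1): plan([579,193.4,70],0.158)
E
```

```text
time: 6.0
eef_pos: [581.0, 196.0, 105.4]
ee_rot: [-3.131, -0.252, -0.005]
ft_force: [0.1, 1.0, -0.7]
grip_width: 0.514
finger_force: 0.0
t 6.0 tcp [581.  196.  105.4] tooly yaw -1.41 q7 -1.95 grip 43.9 0.0 F [ 0.1  1.  -0.7]
shift units(30mm) x,y,z: [-0.08  0.07  1.18] roll units(.12): 0.02
```

```bash
python3 -m inch '{"offset":[[-0.08,0.07,0.4],[0,0,0.4],[0,0,0.3],[0,0,0.06],[0,0,0],[0,0,0],[0,0,0],[0,0,0],[0,0,0],[0,0,0],[0,0,0],[0,0,0]],"roll":[0,0,0,0,0,0,0,0,0,0,0,0],"gripper":[44,44,44,44,44,30,20,14,10,10,10,10]}' 40
python3 - <<'E'
from h import *
for i in range(1): plan([579,193.4,70],0.158)
E
```

```text
time: 7.0
eef_pos: [578.0, 193.5, 69.6]
ee_rot: [-3.131, -0.253, -0.002]
ft_force: [-0.8, 0.4, 2.5]
grip_width: 0.221
finger_force: 42.1
t 7.0 tcp [578.  193.5  69.6] tooly yaw -1.41 q7 -1.96 grip 18.9 42.073840498924255 F [-0.8  0.4  2.5]
shift units(30mm) x,y,z: [ 0.03  0.01 -0.01] roll units(.12): 0.02
```

```bash
python3 -m inch '{"offset":[[0,0,-0.2],[0,0,-0.4],[0,0,-0.7],[0,0,-0.9],[0,0,-0.9],[0,0,-0.9],[0,0,-0.9],[0,0,-0.5],[0,0,0],[0,0,0]],"roll":[0,0,0,0,0,0,0,0,0,0],"gripper":[10,10,10,10,10,10,10,10,10,10]}' 40
python3 look.py w3 brush brush_head
python3 - <<'E'
from h import *
np.set_printoptions(precision=1,suppress=True)
plan([552.3,-191.2,230],-.131)
for cam in ('side','top'):
    viewer.capture(cam)
    for q in ('brush','brush_head'):
        for r in spotter.tip_of(q,cam)[:1]: print(cam,q,round(r['confidence'],2),np.array(r['xyz']))
E
```

```text
time: 7.83
eef_pos: [577.9, 193.2, 232.4]
ee_rot: [-3.131, -0.252, -0.004]
ft_force: [-0.0, 0.4, -2.7]
grip_width: 0.223
finger_force: 41.7
t 7.83 tcp [577.9 193.2 232.4] tooly yaw -1.41 q7 -1.9 grip 19.1 41.665198802948 F [-0.   0.4 -2.7]
shift units(30mm) x,y,z: [ 1.  -1.4 -3.2] roll units(.12): -0.08
brush 0.98 [508.  184.2 185.9] [252.4 316.1]
brush_head 0.85 [637.2 201.3 257.8] [259.3 129. ]
brush_head 0.39 [600.5 271.   76.3] [172.  132.8]
t 7.98 tcp [576.  192.3 228.8] tooly yaw -1.41 q7 -1.9 grip 19.5 41.650933027267456 F [-0.5 -0.5 -1.5]
shift units(30mm) x,y,z: [-2.8 12.5 -0. ] roll units(.12): 2.43
side brush 0.81 [500.1 178.3 179.7]
```

View pics/w3.png

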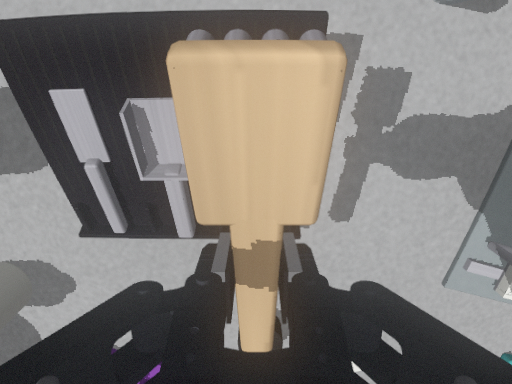

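The brush is held, the head fills the centre (255,130), and the handle runs down between the fingers. I measure its pose in the hand.

```bash
cat > held.py <<'E'
from h import *
import sys
np.set_printoptions(precision=2,suppress=True)
n,L,W=sys.argv[1],float(sys.argv[2]),sys.argv[3]
c=np.load(n+'c.npy',allow_pickle=True).item(); d=np.load(n+'.npy'); im=cv2.imread(f'pics/{n}.png').astype(int)
R=np.array(c['R']); cam=-R.T@np.array(c['t'])
# tool frame from camera: world shift; tool x horizontal = camera forward dir
s=telemetry.get_state(); T=Ro.from_rotvec(s['ee_rot']).as_matrix()
if W=='brush': m=(im[...,2]-im[...,0]>35)
else: m=(abs(im[...,2]-im[...,0])<25)&(im.max(2)>100)
m[:, :150]=False; m[:,370:]=False
m&=(d>0)&(d<400)
P=cloud('wrist',d,m,c); q=(P-np.array(s['eef_pos']))@T   # tool frame; z down
q=q[abs(q[:,1])<45]; q=q[q[:,2]<75]
h=q[(abs(q[:,1])<7)&(q[:,0]<25)&(q[:,0]>-90)] if W!='brush' else q
f=np.polyfit(h[:,0],h[:,2],1); 
for i in range(3):
    r=h[:,2]-np.polyval(f,h[:,0]); h=h[abs(r)<3]; f=np.polyfit(h[:,0],h[:,2],1)
print('tilt deg',np.degrees(np.arctan(-f[0])),'top surface: depth at x=0 (mm below TCP)',f[1],len(h))
on=q[abs(q[:,2]-np.polyval(f,q[:,0]))<3.5]
print('x range',np.percentile(on[:,0],[.3,99.7]),'tool x; along',np.percentile(on[:,0],[.3,99.7])*np.hypot(1,f[0]))
for x in range(-75,110,15):
    z=on[abs(on[:,0]-x)<4]
    if len(z)>20: lo,hi=np.percentile(z[:,1],[2,98]); print(x,'ymid',round((lo+hi)/2,1),'w',round(hi-lo,1))
E
python3 held.py w3 190 brush
```

```text
tilt deg 28.112089708521403 top surface: depth at x=0 (mm below TCP) -17.598988843268337 31944
x range [-77.85  83.57] tool x; along [-88.26  94.74]
-75 ymid 0.3 w 18.6
-60 ymid -0.0 w 18.3
-45 ymid 0.1 w 18.2
-30 ymid -0.0 w 18.2
-15 ymid 0.1 w 18.2
0 ymid 0.3 w 17.7
15 ymid 0.3 w 18.4
30 ymid 0.2 w 39.9
45 ymid 0.3 w 40.7
60 ymid 0.4 w 40.8
75 ymid 0.4 w 40.7
```

```bash
python3 -m inch '{"offset":[[-0.1,0.4,0],[-0.2,0.7,0],[-0.21,0.95,0],[-0.21,0.95,0],[-0.21,0.95,0],[-0.21,0.95,0],[-0.21,0.95,0],[-0.21,0.95,0],[-0.21,0.95,0],[-0.21,0.95,0],[-0.21,0.95,0],[-0.21,0.95,0],[-0.21,0.95,0],[-0.22,0.95,0],[0,0,0],[0,0,0],[0,0,0],[0,0,0],[0,0,0]],"roll":[0,0,0,0,0,0,0,0,0,0,0,0,0,0,0.8,0.8,0.83,0,0],"gripper":[10,10,10,10,10,10,10,10,10,10,10,10,10,10,10,10,10,10,10]}' 40
cat > tray.py <<'E'
from h import *
import sys
np.set_printoptions(precision=1,suppress=True)
for cam in ('top','side','wrist'):
    c=viewer.calibration(cam); im,d=viewer.capture(cam); np.save(f'{sys.argv[1]}{cam}.npy',d); cv2.imwrite(f'pics/{sys.argv[1]}{cam}.png',im[...,::-1])
    if cam=='wrist': np.save(f'{sys.argv[1]}{cam}c.npy',c,allow_pickle=True)
    for q in ('tray_brush_bay','tray_scoop_bay','tray_handle')+tuple(sys.argv[2:]):
        for r in spotter.tip_of(q,cam)[:1]: print(cam,q,round(r['confidence'],2),np.array(r['xyz']))
plan([553.3,-191.4,100],-.131)
E
python3 tray.py a brush brush_head
```

```text
time: 9.87
eef_pos: [553.2, -191.3, 231.0]
ee_rot: [3.135, -0.202, -0.0]
ft_force: [0.1, -0.5, -1.3]
grip_width: 0.226
finger_force: 41.6
top tray_brush_bay 0.97 [ 621.6 -204.    22.2]
top tray_scoop_bay 0.95 [ 609.  -287.5   18.2]
top tray_handle 0.84 [ 571.6 -104.6   70.4]
top brush 0.68 [ 475.  -178.9  179.8]
top brush_head 0.63 [ 614.5 -198.   253.6]
side tray_brush_bay 0.84 [ 621.6 -196.4   22.5]
side tray_scoop_bay 0.62 [474.9 329.8  19.9]
side tray_handle 0.92 [ 568.1 -100.4   72. ]
side brush 0.66 [ 481.4 -183.1  182.6]
side brush_head 0.56 [ 616.6 -195.7  258.7]
wrist tray_scoop_bay 0.83 [ 603.8 -288.3   21.3]
wrist tray_handle 0.88 [ 567.  -104.3   73.1]
wrist brush 0.9 [ 479.  -183.1  183.5]
wrist brush_head 0.58 [ 610.8 -203.5  257.9]
t 10.77 tcp [ 553.8 -190.6  231. ] tooly yaw -1.702 q7 -1.47 grip 19.0 41.64151668548584 F [-0.2 -0.5 -1.6]
shift units(30mm) x,y,z: [-0.   0.   4.4] roll units(.12): 0.0
```

```bash
python3 -m inch '{"offset":[[0,0,0.5],[0,0,0.9],[0,0,0.9],[0,0,0.9],[0,0,0.9],[0,0,0.6],[0,0,0.3],[0,0,0.2],[0,0,0.2],[0,0,0.2],[0,0,0],[0,0,0]],"roll":[0,0,0,0,0,0,0,0,0,0,0,0],"gripper":[10,10,10,10,10,10,10,10,10,10,10,10]}' 30
python3 -m inch '{"offset":[[0,0,0.15],[0,0,0.15],[0,0,0.15],[0,0,0]],"roll":[0,0,0,0],"gripper":[10,10,10,10]}' 25
python3 look.py w4 brush brush_head
```

```text
time: 11.77
eef_pos: [557.2, -191.2, 65.5]
ee_rot: [3.134, -0.205, 0.011]
ft_force: [1.9, -0.8, 2.0]
grip_width: 0.227
finger_force: 42.1
time: 12.1
eef_pos: [558.0, -191.4, 52.1]
ee_rot: [3.133, -0.205, 0.013]
ft_force: [4.1, 0.4, 5.3]
grip_width: 0.224
finger_force: 42.5
t 12.1 tcp [ 558.  -191.4   52.1] tooly yaw -1.701 q7 -1.5 grip 19.1 42.4576199054718 F [4.1 0.4 5.3]
shift units(30mm) x,y,z: [ -0.4 -14.4  -9.3] roll units(.12): -2.5
brush 0.69 [ 472.4 -182.1   20.1] [259.2 351.8]
brush_head 0.94 [ 619.1 -202.9   63.8] [264.8 118.4]
```

View pics/w4.png

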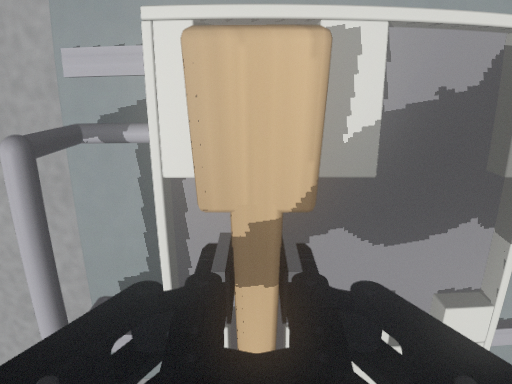

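The head at (260,110) sits centred between the two white wide-end walls and the handle end is on the floor. The brush is rotating down as intended, so I continue.

```bash
python3 -m inch '{"offset":[[0,0,0.12],[0,0,0.12],[0,0,0.12],[0,0,0.12],[0,0,0.12],[0,0,0.1],[0,0,0],[0,0,0]],"roll":[0,0,0,0,0,0,0,0],"gripper":[10,10,10,10,10,10,10,10]}' 25
python3 look.py w5 brush brush_head
python3 held.py w5 190 brush
```

```text
time: 12.92
eef_pos: [556.3, -191.2, 29.2]
ee_rot: [3.134, -0.205, 0.008]
ft_force: [6.7, -0.7, 1.6]
grip_width: 0.221
finger_force: 42.5
t 12.92 tcp [ 556.3 -191.2   29.2] tooly yaw -1.701 q7 -1.5 grip 18.9 42.51320958137512 F [ 6.7 -0.7  1.6]
shift units(30mm) x,y,z: [ -0.4 -14.4 -10. ] roll units(.12): -2.5
brush_head 0.83 [ 613.  -203.6   27.7] [267.7 126. ]
tilt deg 1.081111702285795 top surface: depth at x=0 (mm below TCP) -16.88448046835256 27358
x range [-40.71  93.34] tool x; along [-40.72  93.35]
-45 ymid -0.1 w 19.6
-30 ymid 0.1 w 18.3
-15 ymid -0.1 w 18.4
0 ymid 0.2 w 17.8
15 ymid 0.0 w 18.4
30 ymid -0.1 w 38.1
45 ymid 0.0 w 41.1
60 ymid 0.2 w 41.1
75 ymid 0.1 w 41.0
90 ymid 0.0 w 40.7
```

```bash
python3 -m inch '{"offset":[[0.1,0,0],[0.1,0,0],[0,0,0.04],[0,0,0.03],[0,0,0],[0,0,0]],"roll":[0,0,0,0,0,0],"gripper":[10,10,10,10,10,10]}' 20
python3 look.py w6 tray_brush_bay brush_head
python3 held.py w6 190 brush
```

```text
time: 13.57
eef_pos: [556.8, -191.2, 27.0]
ee_rot: [-3.134, 0.206, 0.011]
ft_force: [-4.5, 0.3, 13.8]
grip_width: 0.223
finger_force: 44.1
t 13.57 tcp [ 556.8 -191.2   27. ] tooly yaw -1.702 q7 -1.5 grip 19.1 44.05485928058624 F [-4.5  0.3 13.8]
shift units(30mm) x,y,z: [ -0.5 -14.4 -10.1] roll units(.12): -2.51
brush_head 0.75 [ 617.5 -202.6   23. ] [263.7 116.2]
tilt deg 0.458142617155669 top surface: depth at x=0 (mm below TCP) -16.954471043247402 27222
x range [-40.31  93.29] tool x; along [-40.31  93.29]
-45 ymid -0.1 w 19.5
-30 ymid -0.0 w 18.7
-15 ymid -0.0 w 18.3
0 ymid 0.1 w 17.6
15 ymid 0.2 w 18.1
30 ymid -0.1 w 38.3
45 ymid 0.1 w 41.1
60 ymid 0.1 w 41.1
75 ymid 0.1 w 41.2
90 ymid 0.0 w 40.7
```

```bash
python3 -m inch '{"offset":[[0,0,0],[0,0,0],[0,0,0],[0,0,0],[0,0,-0.3],[0,0,-0.8],[0,0,-0.95],[0,0,-0.95],[0,0,-0.95],[0,0,-0.95],[0,0,-0.95],[0,0,-0.95],[0,0,-0.95],[0,0,-0.95],[0,0,0],[0,0,0]],"roll":[0,0,0,0,0,0,0,0,0,0,0,0,0,0,0,0],"gripper":[22,26,30,36,36,36,36,36,36,36,36,36,36,36,36,36]}' 40
python3 tray.py b brush brush_head
```

```text
time: 15.05
eef_pos: [561.0, -191.7, 290.5]
ee_rot: [3.134, -0.205, 0.009]
ft_force: [0.1, 1.2, -0.3]
grip_width: 0.42
finger_force: 0.0
top tray_brush_bay 0.84 [ 620.6 -203.4   25.4]
top tray_scoop_bay 0.67 [ 611.3 -286.6   24.3]
top tray_handle 0.88 [ 572.7 -106.1   69.6]
top brush 0.9 [ 461.2 -176.6   22.1]
top brush_head 0.79 [ 618.9 -200.    21.6]
side tray_brush_bay 0.78 [ 619.3 -198.9   21.9]
side tray_scoop_bay 0.57 [ 607.5 -288.8   18.4]
side tray_handle 0.68 [569.7 -98.5  70.2]
side brush 0.58 [ 461.3 -182.2   23.6]
side brush_head 0.86 [ 616.9 -198.6   22.3]
wrist tray_scoop_bay 0.56 [ 603.4 -289.5   20.4]
wrist tray_handle 0.86 [ 567.1 -104.2   74.1]
wrist brush 0.91 [ 465.9 -180.1   23.2]
wrist brush_head 0.81 [ 612.3 -204.1   22.7]
t 15.95 tcp [ 559.7 -191.4  287.5] tooly yaw -1.702 q7 -1.47 grip 36.4 0.0 F [0.3 0.4 1.2]
shift units(30mm) x,y,z: [-0.2  0.   6.2] roll units(.12): 0.0
```

View pics/bwrist.png

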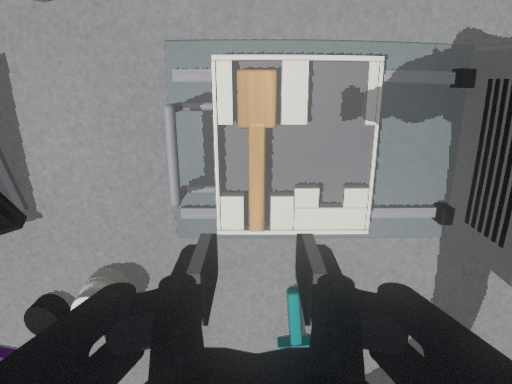

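The picture shows the brush flat in its compartment: head at (257,97) in the wide end, handle end at (258,231) near the near wall. I check the offset.

```bash
cat > rectm.py <<'E'
from h import *
import sys
np.set_printoptions(precision=1,suppress=True)
n=sys.argv[1]; box=[int(v) for v in sys.argv[2].split(',')]
c=np.load(n+'c.npy',allow_pickle=True).item(); d=np.load(n+'.npy'); im=cv2.imread(f'pics/{n}.png').astype(int)
m=np.zeros(d.shape,bool); m[box[1]:box[3],box[0]:box[2]]=True
def ray(uv,z):
    uv=np.asarray(uv,float)
    a=cloud('wrist',np.full(d.shape,100.,np.float32),np.zeros(d.shape,bool),c) if 0 else None
    K=np.array([[c['fx'],0,c['cx']],[0,c['fy'],c['cy']],[0,0,1]])
    p=cv2.undistortPoints(uv[:,None],K,np.array(c['dist'],float))[:,0]
    R=np.array(c['R']);o=-R.T@np.array(c['t']);D=np.c_[p,np.ones(len(p))]@R
    t=(z-o[2])/D[:,2]; return (o+t[:,None]*D)[:,:2]
w=((im.min(2)>125)&m).astype(np.uint8); 
v,u=np.nonzero(w); W=ray(np.c_[u,v],39.).astype(np.float32)
(cx,cy),(a,b),an=cv2.minAreaRect(W); print('white rect',cx,cy,a,b,an)
# robust edges: project on theta
best=None
for th in np.arange(-.17,-.09,.002):
    e=np.array([np.cos(th),np.sin(th)]); f=np.array([-e[1],e[0]])
    s=sum(np.histogram(W@ax,bins=np.arange(-1000,1000,1.5))[0].astype(float).var() for ax in (e,f))
    if best is None or s>best[0]: best=(s,th)
th=best[1]; e=np.array([np.cos(th),np.sin(th)]); f=np.array([-e[1],e[0]])
X=np.percentile(W@e,[.3,99.7]);Y=np.percentile(W@f,[.3,99.7]); print('yaw',th,'L',X[1]-X[0],'W',Y[1]-Y[0])
ctr=e*X.mean()+f*Y.mean(); print('centre',ctr,'brush bay',ctr+63*e+45*f,'scoop bay',ctr+60*e-44.5*f)
br=(im[...,2]-im[...,0]>35)&m; v,u=np.nonzero(br)
if len(u)>300:
    Bp=ray(np.c_[u,v],45.)-ctr; x=Bp@e;y=Bp@f; print('brush x range',np.percentile(x,[.2,99.8]))
    hd=x>45; hn=x<0; print('head y',np.percentile(y[hd],[1,99]).mean(),'handle y',np.percentile(y[hn],[1,99]).mean())
E
python3 rectm.py bwrist 208,50,384,238
```

```text
white rect 555.26513671875 -241.65379333496094 219.84619140625 221.24893188476562 82.21163940429688
yaw -0.13199999999999998 L 219.11832580067227 W 211.56897629964027
centre [ 554.8 -240.1] brush bay [ 623.2 -203.8] scoop bay [ 608.4 -292.1]
brush x range [-97.4  88.2]
head y 48.675100834974494 handle y 48.71177323189411
```

```bash
python3 -m inch '{"offset":[[-0.16,-0.5,0],[-0.16,-0.9,0],[-0.16,-0.97,0],[-0.16,-0.97,0],[-0.16,-0.97,0],[-0.16,-0.97,0],[-0.16,-0.97,0],[-0.16,-0.97,0],[-0.16,-0.97,0],[-0.16,-0.97,0],[-0.16,-0.97,0],[-0.16,-0.97,0],[-0.16,-0.97,0],[-0.16,-0.97,0],[-0.16,-0.97,0],[-0.17,-0.9,0],[0,0,0.5],[0,0,0.9],[0,0,0.9],[0,0,0.5]],"roll":[0,0,0,0,0,0,0,0,0,0,0,0,0,0,0,0,-0.8,-0.8,-0.9,0],"gripper":[40,40,40,40,40,40,40,40,40,40,40,40,40,40,40,40,40,40,40,40]}' 40
python3 - <<'E'
from h import *
plan([541,263.2,100],0.172)
E
python3 look.py w7 scoop scoop_head
```

```text
time: 17.62
eef_pos: [540.1, 261.4, 200.3]
ee_rot: [3.128, 0.272, -0.006]
ft_force: [0.3, -0.6, -1.2]
grip_width: 0.471
finger_force: 0.0
t 17.62 tcp [540.1 261.4 200.3] tooly yaw -1.397 q7 -2.05 grip 40.2 0.0 F [ 0.3 -0.6 -1.2]
shift units(30mm) x,y,z: [ 0.05 -0.06  3.34] roll units(.12): 0.01
t 17.62 tcp [540.1 261.4 200.3] tooly yaw -1.397 q7 -2.05 grip 40.2 0.0 F [ 0.3 -0.6 -1.2]
shift units(30mm) x,y,z: [ 1.8  1.1 -4.3] roll units(.12): 0.03
scoop 0.7 [489.3 252.2  21.8] [256.  214.7]
scoop 0.53 [355.9 494.1  -0.9] [ 37.3 277. ]
scoop_head 0.76 [600.1 267.9  78.7] [260.7 103.6]
```

```bash
python3 -m inch '{"offset":[[0.02,0,0.6],[0,0,0.9],[0,0,0.9],[0,0,0.9],[0,0,0.7],[0,0,0.4],[0,0,0.3],[0,0,0.13],[0,0,0],[0,0,0],[0,0,0],[0,0,0],[0,0,0],[0,0,0],[0,0,0],[0,0,0]],"roll":[0,0,0,0,0,0,0,0,0,0,0,0,0,0,0,0],"gripper":[40,40,40,40,40,40,40,40,40,40,28,18,12,8,8,8]}' 40
python3 - <<'E'
from h import *
plan([541,263.2,55],0.172)
E
```

```text
time: 19.1
eef_pos: [543.1, 263.1, 60.1]
ee_rot: [-3.129, -0.266, -0.004]
ft_force: [-0.3, 0.2, 5.7]
grip_width: 0.197
finger_force: 42.4
t 19.1 tcp [543.1 263.1  60.1] tooly yaw -1.401 q7 -2.13 grip 16.8 42.40564584732056 F [-0.3  0.2  5.7]
shift units(30mm) x,y,z: [-0.07 -0.02  0.17] roll units(.12): -0.02
```

```bash
python3 -m inch '{"offset":[[0,0,-0.3],[0,0,-0.5],[0,0,-0.8],[0,0,-0.9],[0,0,-0.9],[0,0,-0.9],[0,0,-0.9],[0,0,-0.6],[0,0,0],[0,0,0]],"roll":[0,0,0,0,0,0,0,0,0,0],"gripper":[8,8,8,8,8,8,8,8,8,8]}' 40
python3 look.py w8 scoop scoop_head
python3 held.py w8 160 scoop
```

```text
time: 19.93
eef_pos: [542.4, 262.3, 233.2]
ee_rot: [-3.13, -0.265, -0.003]
ft_force: [-0.6, -0.3, -2.0]
grip_width: 0.197
finger_force: 41.5
t 19.93 tcp [542.4 262.3 233.2] tooly yaw -1.402 q7 -2.04 grip 16.8 41.49060130119324 F [-0.6 -0.3 -2. ]
shift units(30mm) x,y,z: [ 1.8  1.1 -3.2] roll units(.12): -0.01
scoop 0.88 [486.6 251.3 195. ] [258.  306.4]
scoop 0.4 [281.3 392.    1.1] [128.3 328.5]
scoop_head 0.81 [597.3 270.6 249. ] [257.6 137.6]
tilt deg 28.293725678925117 top surface: depth at x=0 (mm below TCP) -12.757210864898001 3073
x range [-55.76  81.74] tool x; along [-63.32  92.84]
-60 ymid -0.3 w 14.2
-45 ymid -0.1 w 16.6
-30 ymid -0.3 w 16.8
-15 ymid -0.2 w 16.2
0 ymid -0.4 w 15.7
15 ymid 0.4 w 48.5
30 ymid -0.5 w 55.6
45 ymid -0.5 w 55.5
60 ymid -0.4 w 55.7
75 ymid -0.2 w 55.4
```

View pics/w8.png

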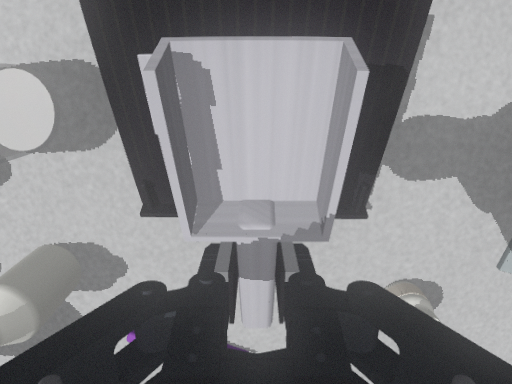

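The scoop is held straight with its bowl at (257,130). Now over to its bay.

```bash
python3 -m inch '{"offset":[[-0.14,0.4,0],[-0.14,0.8,0],[-0.14,0.93,0],[-0.14,0.93,0],[-0.14,0.93,0],[-0.14,0.93,0],[-0.14,0.93,0],[-0.14,0.93,0],[-0.14,0.93,0],[-0.14,0.93,0],[-0.14,0.93,0],[-0.14,0.93,0],[-0.14,0.93,0],[-0.14,0.93,0],[-0.14,0.93,0],[-0.14,0.93,0],[-0.14,0.93,0],[-0.14,0.93,0],[-0.14,0.93,0],[-0.12,0.8,0]],"roll":[0,0,0,0,0,0,0,0,0,0,0,0,0,0,0,0,0,0,0,0],"gripper":[8,8,8,8,8,8,8,8,8,8,8,8,8,8,8,8,8,8,8,8]}' 40
python3 -m inch '{"offset":[[0,0,0],[0,0,0],[0,0,0],[0,0,0],[0,0,0]],"roll":[0.8,0.8,0.9,0,0],"gripper":[8,8,8,8,8]}' 40
python3 tray.py e scoop scoop_head
python3 - <<'E'
from h import *
plan([550,-281,100],-.131)
E
```

```text
time: 21.75
eef_pos: [547.6, -281.5, 230.7]
ee_rot: [-3.13, -0.262, 0.005]
ft_force: [0.1, 0.1, -1.4]
grip_width: 0.195
finger_force: 41.5
time: 22.17
eef_pos: [548.6, -278.7, 231.1]
ee_rot: [-3.134, 0.202, 0.004]
ft_force: [-0.1, -0.3, -1.1]
grip_width: 0.194
finger_force: 41.5
top tray_brush_bay 0.61 [ 620.3 -202.6   24.1]
top tray_scoop_bay 0.86 [ 608.5 -288.    19.7]
top tray_handle 0.64 [ 569.1 -102.6   69.8]
top scoop 0.8 [282.8 390.4  -4. ]
top scoop_head 0.8 [ 604.4 -287.1  248.1]
side tray_brush_bay 0.79 [ 622.2 -201.3   21.1]
side tray_scoop_bay 0.79 [ 604.4 -290.1   21.2]
side tray_handle 0.64 [568.5 -99.   72.1]
side scoop 0.71 [278.1 392.5   1.5]
side scoop_head 0.67 [ 224.7 -213.7    2.2]
wrist tray_handle 0.7 [ 564.3 -103.3   76. ]
wrist scoop 0.75 [ 348.  -219.5    0. ]
wrist scoop_head 0.78 [ 606.7 -291.6  249.3]
t 23.07 tcp [ 550.  -278.5  232.5] tooly yaw -1.702 q7 -1.33 grip 16.6 41.47986710071564 F [-0.3  0.2 -0.7]
shift units(30mm) x,y,z: [-0.3 -2.9  4.4] roll units(.12): 0.0
t 23.07 tcp [ 550.  -278.5  232.5] tooly yaw -1.702 q7 -1.33 grip 16.6 41.47986710071564 F [-0.3  0.2 -0.7]
shift units(30mm) x,y,z: [0.01 0.08 4.42] roll units(.12): 0.0
```

```bash
python3 -m inch '{"offset":[[0,0.07,0.5],[0,0,0.9],[0,0,0.9],[0,0,0.9],[0,0,0.9],[0,0,0.7],[0,0,0.4],[0,0,0.2],[0,0,0.15],[0,0,0.15],[0,0,0.15],[0,0,0],[0,0,0]],"roll":[0,0,0,0,0,0,0,0,0,0,0,0,0],"gripper":[8,8,8,8,8,8,8,8,8,8,8,8,8]}' 30
python3 -m inch '{"offset":[[0,0,0.12],[0,0,0.12],[0,0,0.12],[0,0,0.12],[0,0,0],[0,0,0]],"roll":[0,0,0,0,0,0],"gripper":[8,8,8,8,8,8]}' 30
python3 look.py w9 scoop scoop_head
python3 held.py w9 160 scoop
```

```text
time: 24.15
eef_pos: [552.7, -281.6, 59.8]
ee_rot: [3.133, -0.205, 0.009]
ft_force: [1.3, -1.2, 3.8]
grip_width: 0.193
finger_force: 42.2
time: 24.65
eef_pos: [558.4, -282.3, 48.1]
ee_rot: [3.131, -0.203, 0.027]
ft_force: [6.8, -1.3, 8.2]
grip_width: 0.197
finger_force: 43.4
t 24.65 tcp [ 558.4 -282.3   48.1] tooly yaw -1.7 q7 -1.35 grip 16.8 43.35264980792999 F [ 6.8 -1.3  8.2]
shift units(30mm) x,y,z: [ -0.7 -17.4  -9.5] roll units(.12): -2.5
scoop 0.58 [ 492.2 -275.7   17.7] [259.3 329.3]
scoop 0.45 [ 614.8 -202.8   21.2] [ 86.7 146.8]
scoop_head 0.97 [ 617.5 -294.4   52.4] [266.5 121.5]
tilt deg 14.920013254377997 top surface: depth at x=0 (mm below TCP) -11.715238005848956 2982
x range [-60.69  87.02] tool x; along [-62.8   90.05]
-60 ymid -0.4 w 16.6
-45 ymid -0.2 w 16.4
-30 ymid -0.3 w 16.0
-15 ymid -0.3 w 16.0
0 ymid -0.3 w 11.6
15 ymid 2.2 w 32.4
30 ymid 0.1 w 55.7
45 ymid 0.1 w 55.7
60 ymid 0.1 w 55.8
75 ymid 0.2 w 55.7
90 ymid 0.3 w 55.6
```

```bash
python3 -m inch '{"offset":[[-0.1,0,0],[-0.1,0,0.1],[0,0,0.1],[0,0,0.1],[0,0,0.1],[0,0,0.1],[0,0,0.05],[0,0,0],[0,0,0]],"roll":[0,0,0,0,0,0,0,0,0],"gripper":[8,8,8,8,8,8,8,8,8]}' 30
python3 look.py w10 scoop scoop_head
python3 held.py w10 160 scoop
```

```text
time: 25.55
eef_pos: [550.0, -281.4, 30.0]
ee_rot: [3.132, -0.204, 0.019]
ft_force: [4.3, -1.1, 5.1]
grip_width: 0.197
finger_force: 44.0
t 25.55 tcp [ 550.  -281.4   30. ] tooly yaw -1.701 q7 -1.35 grip 16.8 43.9636766910553 F [ 4.3 -1.1  5.1]
shift units(30mm) x,y,z: [ -0.5 -17.4 -10.1] roll units(.12): -2.5
scoop 0.85 [ 478.9 -271.    22.2] [254.3 363.4]
scoop_head 0.9 [ 605.9 -291.3   21.5] [261.7 126.8]
tilt deg 0.3676566848129075 top surface: depth at x=0 (mm below TCP) -12.691410925373463 3956
x range [-44.89  89.84] tool x; along [-44.89  89.85]
-45 ymid -0.4 w 16.7
-30 ymid -0.1 w 16.6
-15 ymid -0.1 w 16.0
0 ymid -0.2 w 12.5
15 ymid -0.6 w 13.6
30 ymid 0.0 w 55.7
45 ymid 0.0 w 55.7
60 ymid -0.0 w 55.6
75 ymid 0.2 w 55.7
90 ymid 0.1 w 55.8
```

View pics/w10.png

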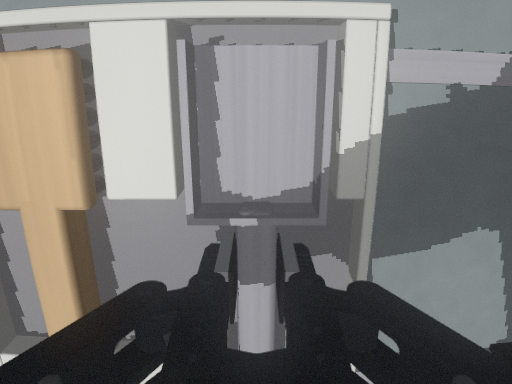

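The picture shows the scoop flat in its wide end, between the walls at x≈178 and 338, with the bowl front at row 42 about 7 mm from the far wall. I release it and look.

```bash
python3 -m inch '{"offset":[[0.05,0,0],[0,0,0],[0,0,0],[0,0,0],[0,0,0],[0,0,-0.3],[0,0,-0.8],[0,0,-0.95],[0,0,-0.95],[0,0,-0.95],[0,0,-0.95],[0,0,-0.95],[0,0,-0.95],[0,0,-0.95],[0,0,-0.95],[0,0,0],[0,0,0]],"roll":[0,0,0,0,0,0,0,0,0,0,0,0,0,0,0,0,0],"gripper":[8,19,23,28,32,32,32,32,32,32,32,32,32,32,32,32,32]}' 40
python3 tray.py f scoop scoop_head brush_head
```

```text
time: 27.12
eef_pos: [546.3, -280.6, 290.3]
ee_rot: [3.133, -0.205, 0.008]
ft_force: [-0.6, -0.1, -0.1]
grip_width: 0.374
finger_force: 0.0
top tray_brush_bay 0.64 [ 620.  -202.6   24.3]
top tray_scoop_bay 0.83 [ 608.2 -287.6   20. ]
top tray_handle 0.95 [ 571.4 -101.6   71.8]
top scoop 0.8 [ 479.8 -268.2   21.6]
top scoop_head 0.95 [ 222.8 -211.4   -0.5]
top brush_head 0.77 [ 616.3 -200.4   23.6]
side tray_brush_bay 0.8 [ 623.3 -200.4   22.2]
side tray_scoop_bay 0.89 [ 608.6 -289.2   19.9]
side tray_handle 0.87 [ 568.6 -100.2   73.7]
side scoop 0.69 [ 481.7 -276.6   22.3]
side scoop_head 0.92 [253.6 264.5   1.1]
side brush_head 0.86 [ 617.  -198.3   21.3]
wrist tray_handle 0.7 [ 562.5 -105.4   75.6]
wrist scoop 0.68 [ 348.7 -218.2    3. ]
wrist scoop_head 0.78 [ 223.6 -213.     2. ]
wrist brush_head 0.59 [ 614.1 -204.    20.1]
t 28.17 tcp [ 545.2 -280.   287.1] tooly yaw -1.702 q7 -1.32 grip 31.9 0.0 F [-1.1 -0.1  0.1]
shift units(30mm) x,y,z: [-0.1 -3.   6.2] roll units(.12): 0.0
```

View pics/fwrist.png

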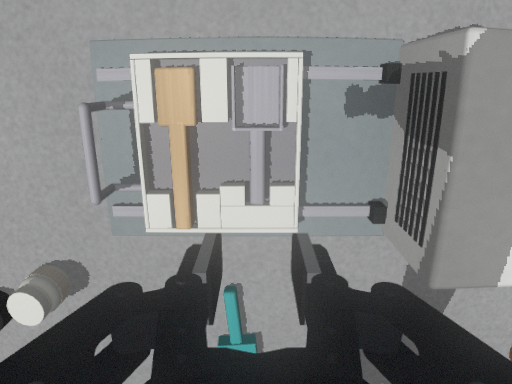

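Both tools now lie in their compartments: brush at (177,97), scoop at (258,97). Next I push the handle bar at (90,155) towards the dryer with the fingers shut.

```bash
python3 -m inch '{"offset":[[0,-0.4,0],[0.01,-0.8,0],[0.01,-0.95,0],[0.01,-0.95,0],[0.01,-0.95,0],[0.01,-0.95,0],[0,-0.95,0],[0,-0.95,0],[0,-0.72,0.5],[0,0,0.9],[0,0,0.95],[0,0,0.95],[0,0,0.95],[0,0,0.95],[0,0,0.5],[0,0,0],[0,0,0]],"roll":[0,0,0,0,0,0,0,0,0,0,0,0,0,0,0,0,0],"gripper":[0,0,0,0,0,0,0,0,0,0,0,0,0,0,0,0,0]}' 40
python3 - <<'E'
from h import *
plan([577.5,-53.5,60],-.131)
E
```

```text
time: 29.58
eef_pos: [575.7, -52.6, 115.4]
ee_rot: [-3.134, 0.204, 0.003]
ft_force: [-0.5, 0.3, 0.8]
grip_width: -0.0
finger_force: 0.0
t 29.58 tcp [575.7 -52.6 115.4] tooly yaw -1.701 q7 -1.77 grip -0.0 0.0 F [-0.5  0.3  0.8]
shift units(30mm) x,y,z: [0.07 0.02 1.85] roll units(.12): 0.01
```

Now down, then push gently (tool +y is towards the dryer).

```bash
python3 -m inch '{"offset":[[0,0,0.6],[0,0,0.8],[0,0,0.45],[0,0,0],[0,0.3,0],[0,0.3,0],[0,0.2,0],[0,0.12,0],[0,0.12,0],[0,0.12,0],[0,0.15,0],[0,0.15,0],[0,0.15,0],[0,0.15,0],[0,0.15,0]],"roll":[0,0,0,0,0,0,0,0,0,0,0,0,0,0,0],"gripper":[0,0,0,0,0,0,0,0,0,0,0,0,0,0,0]}' 40
python3 -m inch '{"offset":[[0,0.15,0],[0,0.15,0],[0,0.15,0],[0,0.15,0],[0,0.15,0],[0,0.15,0],[0,0.15,0],[0,0.12,0],[0,0.12,0],[0,0.12,0]],"roll":[0,0,0,0,0,0,0,0,0,0],"gripper":[0,0,0,0,0,0,0,0,0,0]}' 40
```

```text
time: 30.83
eef_pos: [569.6, -110.7, 60.8]
ee_rot: [-3.135, 0.205, -0.002]
ft_force: [1.8, 3.7, 1.6]
grip_width: 0.001
finger_force: 1.7
time: 31.67
eef_pos: [563.3, -152.5, 60.4]
ee_rot: [-3.135, 0.205, 0.001]
ft_force: [3.1, 3.6, 2.3]
grip_width: -0.001
finger_force: 1.6
```

```bash
python3 -m inch '{"offset":[[0,0.12,0],[0,0.12,0],[0,0.12,0],[0,0.1,0],[0,0.1,0]],"roll":[0,0,0,0,0],"gripper":[0,0,0,0,0]}' 40
python3 -m inch '{"offset":[[0,0.1,0],[0,0.1,0],[0,0.1,0],[0,0.1,0]],"roll":[0,0,0,0],"gripper":[0,0,0,0]}' 40
```

```text
time: 32.08
eef_pos: [561.1, -169.3, 60.4]
ee_rot: [-3.135, 0.205, 0.001]
ft_force: [1.7, 3.1, 1.9]
grip_width: -0.001
finger_force: 1.6
time: 32.42
eef_pos: [560.4, -174.6, 60.5]
ee_rot: [-3.127, 0.201, 0.001]
ft_force: [2.0, 15.1, 4.4]
grip_width: 0.004
finger_force: 7.4
```

Force has jumped to 15 N, so the tray is at the stops. I back off, rise and check.

```bash
python3 -m inch '{"offset":[[0,0.05,0],[0,0,0],[0,-0.3,0],[0,-0.6,0],[0,-0.7,0],[0,0,-0.5],[0,0,-0.9],[0,0,-0.95],[0,0,-0.95],[0,0,-0.95],[0,0,-0.95],[0,0.5,-0.95],[0,0.9,-0.5],[0,0.9,0],[0,0.9,0],[0,0,0],[0,0,0]],"roll":[0,0,0,0,0,0,0,0,0,0,0,0,0,0,0,0,0],"gripper":[0,0,0,0,0,0,0,0,0,0,0,0,0,0,0,0,0]}' 40
python3 tray.py g scoop_head brush_head brush scoop spatula
```

```text
time: 33.83
eef_pos: [550.0, -234.9, 258.9]
ee_rot: [3.132, -0.218, -0.007]
ft_force: [-0.9, 0.6, 0.4]
grip_width: -0.004
finger_force: 0.0
top tray_brush_bay 0.83 [ 608.4 -295.7   25.8]
top tray_scoop_bay 0.84 [ 596.3 -376.8   17.9]
top tray_handle 0.97 [ 560.3 -194.7   73.5]
top scoop_head 0.95 [252.5 265.7   2.2]
top brush_head 0.91 [ 605.5 -291.5   20.1]
top brush 0.76 [ 449.6 -266.4   20.1]
top scoop 0.89 [ 350.9 -214.7   -0.1]
top spatula 0.71 [472.4 328.3  23.6]
side tray_brush_bay 0.67 [ 610.5 -294.1   19.9]
side tray_scoop_bay 0.6 [ 593.5 -380.2   22.7]
side tray_handle 0.73 [ 557.4 -191.2   71. ]
side scoop_head 0.82 [ 227.2 -211.9    1.7]
side brush_head 0.79 [ 604.7 -287.1   21.4]
side brush 0.84 [ 448.1 -274.    22.4]
side scoop 0.63 [278.8 394.8  -2.1]
side spatula 0.62 [477.9 330.9  19.9]
wrist tray_brush_bay 0.6 [ 601.2 -291.6   23.1]
wrist tray_scoop_bay 0.47 [352.1 151.7  -2. ]
wrist tray_handle 0.69 [ 554.2 -194.    76.6]
wrist scoop_head 0.69 [ 590.5 -382.2   22.7]
wrist brush_head 0.58 [ 600.9 -295.5   23.9]
wrist brush 0.96 [ 450.1 -270.5   23.7]
wrist scoop 0.86 [ 465.7 -364.8   22.7]
t 35.18 tcp [ 553.3 -229.9  260.1] tooly yaw -1.702 q7 -1.41 grip 0.2 0.0 F [-0.5  0.3 -0.4]
shift units(30mm) x,y,z: [-0.2 -1.3  5.3] roll units(.12): 0.0
```

View pics/gwrist.png

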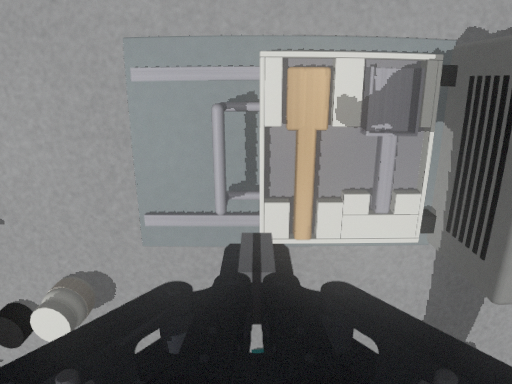

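The picture shows the tray against the black stops (450,75) and (427,220), with brush at (307,100) and scoop at (393,100) still seated and the arm clear. I hand in the job.

```bash
python3 -c "
from bench import ticket; print(ticket.close_job())"
```

```text
the job is handed in; nothing more can be done
None
```

I laid the brush and the scoop flat in their compartments, slid the tray home against the stops, left the spatula on its rack, and handed the job in at about 35 s; no verdict came back, but my last camera check agreed, with the brush head about 5 mm short in x (limit 9 mm).

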